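# Hold a ball-head moisture probe on the survey mark of an adobe banco

### The arm

A 6-joint arm with a two-finger parallel gripper is mounted at the origin on the work surface. World frame = base frame: x ahead of the robot, y to its left, z up, the work surface at z = 0. Lengths are in m, angles in rad, forces in N, time in s.
With the tool pointing down it reaches from about 0.3 to 0.85 m from the base axis. Payload 5.4 kg.
Tool frame: the origin (TCP) lies at the very end of the fingers, on their centre line; the grasp point (between the pads) lies 19 mm behind it; z points along the fingers, y is the line along which they close (so a half turn about z gives the same grasp; the last joint's range is limited). The gripper opens to 85 mm and grips with 20 to 120 N. Pads are 22 mm wide; open, the fingers measure 114 mm over their backs; the gripper's body (76 mm by 85 mm) begins 54 mm behind the grasp point. The pads swing forward as they close: fully open they stand 13 mm farther back than shut.
Start: joints at [-1.526, 0.158, 1.597, -0, 1.386, -0.21], TCP at [0.145, -0.556, 0.207] pointing down, gripper open.
Joint ranges: [-2.91, 2.91], [-0.94, 2.29], [0.18, 2.7], [-1.29, 4.43], [0.17, 2.64], [-3, 3]. Speed limits (rad/s): [2.57, 2.57, 3.14, 3.14, 3.14, 3.14].

### API

Orientations are given as a rotation vector (axis times angle).
In Python, from workcell import sense, snapshot, job_done gives the robot as it stands.
- The arm moves only by the shell command python3 -m handwheel 'ROWS' [OPENING] [FORCE]. ROWS is JSON, a list of rows, each a list of 4 numbers: the shift along the world's x, y, z as a fraction of full scale, then the turn about the world's z as a fraction of full scale. A call has 1 to 5 rows; each row is the pose to reach, as a shift and turn from the pose commanded when the call began, turning the shorter way round; what a row does not reach only later rows make up. Full scale, the value 1, is 25 cm for a shift and 360 degrees for a turn. A row lasts 1/10 s, in which the tool goes at most 50 mm and 8.59 degrees, less where a joint would pass 70% of its speed; a pose out of reach is approached as far as the arm can. A call with a number of a shift or a turn outside -1 to 1 is refused whole. A call with a gripper value outside its range is refused whole. OPENING is the gripper command: -1 is shut, 1 is fully open, values between are in proportion, set as the call begins (- or left out, the last holds). The fingers move at their own pace and stop on an object; FORCE is the grip in N (left out, the last holds). Time passes only in rows, so rows that repeat a pose let the fingers close. It gives the time, the measured TCP pose, the force, the opening and the grip force at its end, in the units of the state.
- sense(): the state, without advancing time (a new reading comes with each control period).
- snapshot(name): name is "scene" or "top" or "wrist"; returns a dict with "image" (480x640x3 uint8, red, green, blue), "intrinsics" (3x3 intrinsics, pixels), "T" (4x4, takes a point from camera to world coordinates). Camera axes: x right, y up, looking along -z (the intrinsics and any distortion apply to the point x, -y, -z); pixel columns grow to the right and rows downward; lengths in m; the calibration is good to about 2 mm. A picture is of the moment at which its call begins. There is no depth.
- job_done(): hands the job in; it is judged then, once.
The state is a dict: "t": time; "joint_positions": joint angles; "qvel": joint speeds; "tau": joint torques, N m; "eef_pos": TCP position; "tool_rot": TCP orientation; "force": force on the tool from outside, world axes, zero at the start; "moment": the same for the moment, N m; "gripper_width": finger opening in m; "gripper_force": force on a finger pad.
Only numpy, scipy, OpenCV 4.12 (cv2) and the standard library are available. Lean on these libraries where they do the work, as an engineer would, in place of code of your own. Each camera call takes 0.05 s, during which the arm holds its last target. There are 200 camera calls.

### The job

The seat of this adobe bench is being checked for damp at the survey mark, a blue dot with a black cross, but the little dark stone dish is standing on it. Lift the dish away and set it down gently, upright and wholly on the square ceramic tile, without disturbing the jar, the spoon rest or the clear bin in its wall holder. Then take the yellow moisture probe out of its cradle and hold it upright with its ball on the blue dot, pressing lightly so that the sprung ball head is pushed about half-way in (about 3.5 N), and finish like that, with the probe still gripped and pressing steadily.

Things in the scene. Friction and masses are not known exactly. Their poses are not given: they have to be found in the camera images.
- dish_center (a point): Small dark grey polished stone dish, loose, round and open-topped: 64 mm across at the rim, 50 mm at the foot, 34 mm high, wall 5 mm, about 180 g. It stands on the seat over the survey mark, hiding the dot; only the outer ends of the cross show round it. This point is on its axis half-way up (17 mm above its underside), z along its axis. It can be taken across its outside from above.
- mark_spot (a point): The survey mark on the bench seat (seat surface at z = 0): a flat blue dot 22 mm across with four thin black lines that run out from 15 mm to 77 mm from its centre, as a cross; no thickness that can be felt. This point is the dot's centre, on the seat surface; x and y along the lines.
- tile_center (a point): Square ceramic tile, 280 x 280 mm and 10 mm thick, cream with a blue-green border, fixed flat on the seat. This point is the centre of its top face; x and y run along its edges, z up. The jar and the spoon rest stand on its +y half, the -y half is free.
- tile_free (a point): The middle of a free quarter of the tile: on its top face, 65 mm from the tile's centre towards -x and 65 mm towards -y of the tile. There is room for the dish here; anywhere else clear on the tile serves as well.
- probe_grip (a point): Where to grip the moisture probe: on its axis, 155 mm above the ball's lowest point (head out), 21 mm below its flat top. Loose, about 230 g: yellow body 44 mm (x) by 28 mm (y), 130 mm tall, display half-way up its -y side, sprung steel ball below. z points up the body. Grip across the 28 mm (along y), fingers down. It starts upright in the cradle, its top 192 mm above the seat.
- probe_tip (a point): Lowest point of the probe's steel ball (24 mm across, on a thin stem that stands 46 mm out of the yellow body when the head is fully out); it moves up into the body with the head.
- probe_head (a joint): How far the probe's sprung ball head is pushed into the body, in m: 0 = fully out, 0.012 = fully in, against the stop. The spring needs about 1 N to start and 0.4 N more per mm: about 3.5 N half-way (0.006), about 6 N fully in.
- cradle_top (a point): Black upright cradle for the probe on a steel base plate of 110 x 85 mm, fixed on the seat. This point is the centre of its mouth, 92 mm above the seat. The probe's body drops 30 mm into the mouth (1.5 mm play all round) and rests on a ledge, its ball hanging free 16 mm above the seat; so the probe comes out straight upwards, and its ball is clear of the cradle once raised by 80 mm.
- jar_center (a point): White clay seed jar, loose on the tile, squat and round, 98 mm across and 75 mm high, with a small mouth. This point is its centre. To be left alone.
- rest_center (a point): Light brown wooden spoon rest, loose on the tile, about 118 x 84 mm and 16 mm high. This point is its centre. To be left alone.
- bin_lip (a point): The finger lip, at the top front edge, of the clear acrylic bin (154 mm wide) that hangs tilted out of a small white holder on the low adobe wall (155 mm high) on the far side of the seat. To be left alone.
- seat: The adobe bench seat: a level plastered surface at z = 0 on which everything stands.
- dish: The stone dish; origin at the centre of its underside.
- probe: The moisture probe with its head; origin at the ball's lowest point when the head is fully out.
- cradle: The cradle; origin at the centre of its underside on the seat, x along the 110 mm side of its base plate.
Things that resemble listed ones, but are neither listed nor needed, are in the scene too. Of the things that look like the probe, the larger one is meant. What is shaped like the part that bears jar_center but purple is not meant.

How it is judged:
By the outcome, as a careful person would: the job done as asked, in the order asked, and still so for the second after the job is handed in, while the arm keeps its last pose, push and grip.
It also fails if it takes over 64 s, if anything falls off the work surface, if the arm or the gripper's body presses on something with over 40 N, if the wrist force passes 120 N, or if a joint passes its speed limit or range.

## Working session

There is one attempt and no reset: what is moved stays moved. The work goes in short steps, Python scripts to look and compute and a shell command to move; the robot and the scene stay as the last step left them, time stands still between calls to the robot, and variables do not carry over. Pictures are saved under pics/ and viewed, at most 10 in all, crops included, and the job is handed in when it is done.

```bash
mkdir -p pics
cat > h.py <<'E'
import numpy as np, cv2
from workcell import sense, snapshot, job_done
def shot(cam,fn):
    s=snapshot(cam); cv2.imwrite(f'pics/{fn}.png',s['image'][:,:,::-1]); np.savez(f'pics/{fn}.npz',K=s['intrinsics'],T=s['T'],**{k:np.array(v) for k,v in s.items() if k not in('image','intrinsics','T')}); return s
def ray(fn,u,v,z):
    d=np.load(f'pics/{fn}.npz');K,T=d['K'],d['T']
    c=np.linalg.inv(K)@[u,v,1]; w=T[:3,:3]@[c[0],-c[1],-c[2]]; o=T[:3,3]
    return o+w*(z-o[2])/w[2]
def proj(fn,p):
    d=np.load(f'pics/{fn}.npz');K,T=d['K'],d['T']
    c=T[:3,:3].T@(np.array(p)-T[:3,3]); q=K@[c[0],-c[1],-c[2]]; return q[:2]/q[2]
E
python3 - <<'E'
from h import *
for c in('top','scene'):
    s=shot(c,c+'1'); print(c,s.keys(),s['intrinsics'].tolist(),s['T'].round(3).tolist())
s=sense();print(s['tool_rot'],s['force'],s['t'],s['gripper_width'])
E
```

```text
top dict_keys(['image', 'intrinsics', 'T']) [[555.5383585376759, 0.0, 311.4215358959], [0.0, 555.5383585376759, 233.016731456012], [0.0, 0.0, 1.0]] [[0.018, 0.992, -0.127, 0.37], [-1.0, 0.015, -0.021, 0.004], [-0.019, 0.127, 0.992, 1.21], [0.0, 0.0, 0.0, 1.0]]
scene dict_keys(['image', 'intrinsics', 'T']) [[609.6845394075509, 0.0, 321.98419240369196], [0.0, 609.6845394075509, 240.61861460447372], [0.0, 0.0, 1.0]] [[-0.584, -0.631, 0.51, 1.2], [0.811, -0.443, 0.382, 0.515], [-0.015, 0.637, 0.771, 1.167], [0.0, 0.0, 0.0, 1.0]]
[-3.11443274e+00 -3.98903565e-01 -2.19512182e-04] [ 0.1816525   0.33743459 -0.67039164] 0.1 0.08534647170861616
```

View pics/top1.png

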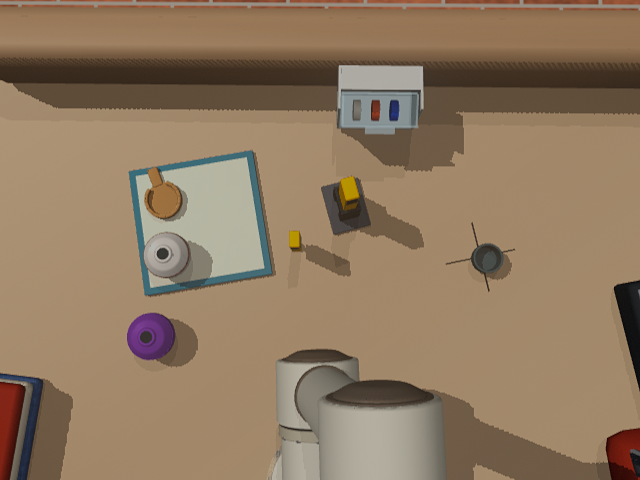

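View pics/scene1.png

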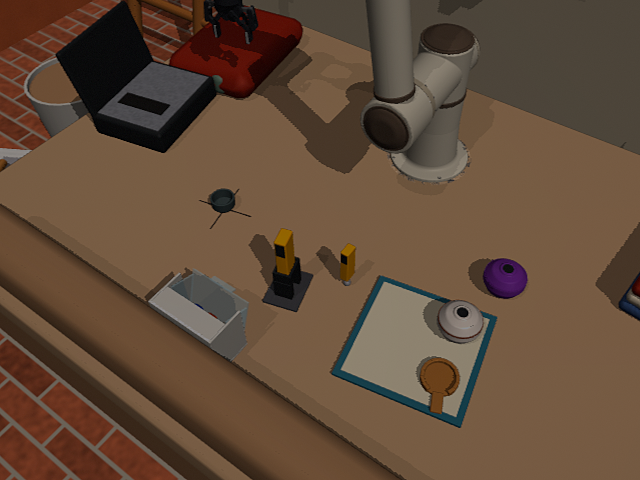

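The top view shows these candidates:
- **Probe:** the large yellow one in the cradle at (349,195), or a small yellow one standing at (295,240).
- **Jar:** the white one at (167,254), or a purple one at (150,336).
- **Dish:** only one, at (487,258).

The cross ends are near (473,223), (489,291), (446,264) and (515,250). I choose the large probe in the cradle and will check it in one close crop.

Run:
```python
from h import *
im=cv2.imread('pics/top1.png')
a=cv2.resize(im[170:290,280:380],None,fx=4,fy=4,interpolation=3); b=cv2.resize(im[210:310,430:530],(400,400),interpolation=3)
c=np.zeros((480,800,3),'u1');c[:480,:400]=a;c[:400,400:]=b;cv2.imwrite('pics/crop1.png',c)
f='top1'
E=[ray(f,*p,0)[:2] for p in[(473,223),(489,291),(446,264),(515,250)]]
A=np.c_[E[1]-E[0],E[2]-E[3]];t=np.linalg.solve(A,E[2]-E[0]);m=E[0]+A[:,0]*t[0]
print('mark',m,[np.linalg.norm(e-m).round(4) for e in E], 'line dir',np.degrees(np.arctan2(*(E[0]-E[1])[::-1])),np.degrees(np.arctan2(*(E[2]-E[3])[::-1])))
print('dish rim',ray(f,487,257,.034),)
C=np.array([ray(f,*p,.01)[:2] for p in[(130,172),(253,152),(271,274),(146,294)]])
print('tile',C.mean(0),C, [np.linalg.norm(C[i]-C[i-1]).round(3) for i in range(4)])
P=np.array([ray(f,*p,.0)[:2] for p in[(322,186),(357,178),(370,224),(334,234)]])
print('cradle base',P.mean(0),P,[np.linalg.norm(P[i]-P[i-1]).round(3) for i in range(4)])
print('probe top',ray(f,348.5,186,.192), 'small',ray(f,295,234,.1))
```

```text
mark [ 0.47834215 -0.33922151] [np.float64(0.0758), np.float64(0.075), np.float64(0.0776), np.float64(0.0755)] line dir 12.024203324679382 102.3911456071929
dish rim [ 0.47530541 -0.34219798  0.034     ]
tile [0.54415093 0.27444357] [[0.65437432 0.43524728]
 [0.70338494 0.16268952]
 [0.43321565 0.11534676]
 [0.38562883 0.38449073]] [np.float64(0.273), np.float64(0.277), np.float64(0.274), np.float64(0.273)]
cradle base [ 0.58770982 -0.04481779] [[ 0.63056017  0.00818241]
 [ 0.64970782 -0.06923093]
 [ 0.54694899 -0.09846846]
 [ 0.52362232 -0.01975417]] [np.float64(0.111), np.float64(0.08), np.float64(0.107), np.float64(0.082)]
probe top [ 0.58993483 -0.04186783  0.192     ] small [0.50976764 0.06073825 0.1       ]
```

View pics/crop1.png

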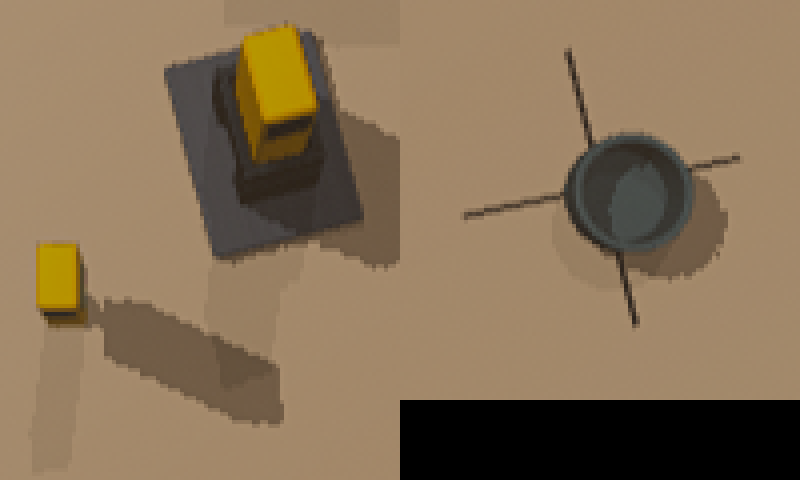

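Crop: the big yellow body stands in the black cradle on its steel plate, with its top face around top1 px (349,188). The small one at (295,240) stands alone, so the choice is confirmed. The dish sits over the cross. The measured sizes (tile about 275 mm, plate 109x81 mm, cross arms about 76 mm) agree with the description. Moving over the dish now.

```bash
python3 -m handwheel '[[0.66,0.43,0,0],[0.66,0.43,0,0],[0.66,0.43,0,0],[0.66,0.43,0,0],[0.66,0.43,0,0]]' 1 20; python3 -m handwheel '[[0.66,0.43,0,0],[0.66,0.43,0,0],[0.66,0.43,0,0],[0.66,0.43,0,0],[0.66,0.43,0,0]]'
python3 - <<'E'
from h import *
shot('wrist','w1'); s=sense(); print(s['eef_pos'],s['tool_rot'],s['t'])
print(proj('w1',[.478,-.339,0]),proj('w1',[.476,-.341,.034]),np.load('pics/w1.npz')['T'].round(3))
E
```

```text
t: 0.6
eef_pos: [0.3138, -0.4453, 0.2067]
tool_rot: [-3.113, -0.409, -0.002]
force: [-1.1, -0.2, -0.4]
gripper_width: 0.0853
gripper_force: 0.0
t: 1.1
eef_pos: [0.4781, -0.3382, 0.2066]
tool_rot: [-3.114, -0.408, -0.002]
force: [-1.2, -0.3, -0.6]
gripper_width: 0.0854
gripper_force: 0.0
[ 0.47608187 -0.34004952  0.20655995] [-3.11464505e+00 -4.05078345e-01  1.09302648e-03] 1.15
[324.48517421 204.85746297] [326.07112694 215.26412549] [[ 0.259  0.913  0.317  0.56 ]
 [-0.966  0.245  0.083 -0.316]
 [-0.002 -0.328  0.945  0.373]
 [ 0.     0.     0.     1.   ]]
```

View pics/w1.png

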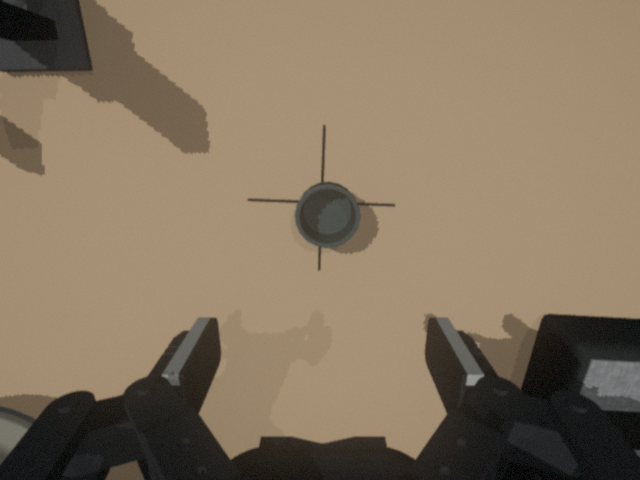

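The wrist view shows the dish rim centred at (328,214) and the cross ends at (324,125), (319,270), (248,199) and (395,205). Measuring from these.

Run:
```python
from h import *
f='w1'
E=[ray(f,*p,0)[:2] for p in[(324,125),(319.3,270),(248,199.5),(395,205.5)]]
A=np.c_[E[1]-E[0],E[2]-E[3]];t=np.linalg.solve(A,E[2]-E[0]);m=E[0]+A[:,0]*t[0]
print('mark',m,[np.linalg.norm(e-m).round(4) for e in E]); print('dish',ray(f,328,214,.034), ray(f,296,214,.034)-ray(f,360,214,.034)); print(sense()['eef_pos'])
```

```text
mark [ 0.47961512 -0.33531896] [np.float64(0.077), np.float64(0.0766), np.float64(0.0767), np.float64(0.0771)]
dish [ 0.47768602 -0.34246214  0.034     ] [-0.01592163  0.05936582  0.        ]
[ 0.47608187 -0.34004952  0.20655995]
```

```bash
python3 -m handwheel '[[0.004,-0.008,-0.2,0],[0.004,-0.008,-0.4,0],[0.004,-0.008,-0.6,0],[0.004,-0.008,-0.6,0],[0.004,-0.008,-0.6,0]]'; python3 -m handwheel '[[0,0,-0.08,0],[0,0,-0.14,0],[0,0,-0.19,0],[0,0,-0.21,0],[0,0,-0.21,0]]'
python3 -m handwheel '[[0,0,0,0],[0,0,0,0],[0,0,0,0],[0,0,0,0],[0,0,0,0]]' 0.3 25
python3 - <<'E'
from h import *
shot('wrist','w2')
E
```

```text
t: 1.65
eef_pos: [0.4748, -0.3441, 0.0574]
tool_rot: [-3.115, -0.397, 0.002]
force: [1.3, 0.5, 1.9]
gripper_width: 0.0852
gripper_force: 0.0
t: 2.15
eef_pos: [0.4757, -0.3433, 0.0044]
tool_rot: [-3.115, -0.399, 0.001]
force: [0.6, 0.4, 0.4]
gripper_width: 0.0854
gripper_force: 0.0
t: 2.65
eef_pos: [0.4765, -0.3438, 0.006]
tool_rot: [3.115, 0.399, 0.001]
force: [-0.5, 1.7, 5.8]
gripper_width: 0.0553
gripper_force: 2.9
```

View pics/w2.png

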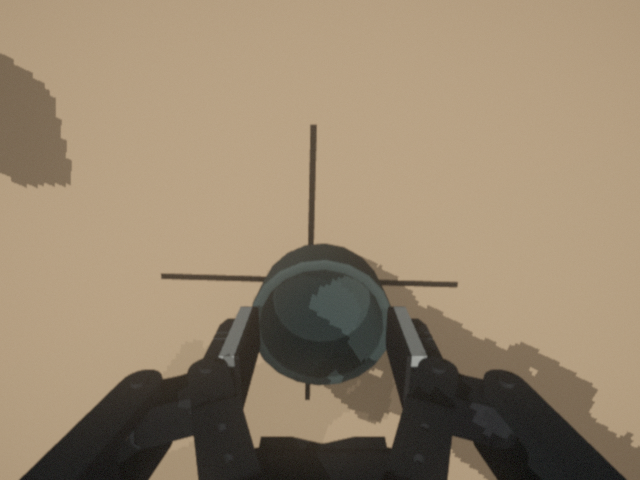

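The wrist view shows the dish at (322,320), centred between the pads and upright. The small upward force suggests the fingertips brush the seat, so I raise slightly and then grip.

```bash
python3 -m handwheel '[[0,0,0.015,0],[0,0,0.015,0]]' 0.36;python3 -m handwheel '[[0,0,0,0],[0,0,0,0],[0,0,0,0],[0,0,0,0]]' -1 30
python3 -m handwheel '[[0,0,0.04,0],[0,0,0.08,0],[0,0,0.12,0],[0,0,0.12,0],[0,0,0.12,0]]'
python3 - <<'E'
from h import *
shot('wrist','w3');shot('scene','s3')
E
```

```text
t: 2.9
eef_pos: [0.4764, -0.3439, 0.0092]
tool_rot: [3.115, 0.399, 0.001]
force: [0.2, 0.2, 0.4]
gripper_width: 0.0579
gripper_force: 0.0
t: 3.3
eef_pos: [0.4757, -0.3431, 0.0081]
tool_rot: [-3.115, -0.399, 0.001]
force: [-0.1, -0.4, -0.7]
gripper_width: 0.0005
gripper_force: 0.0
t: 3.8
eef_pos: [0.4762, -0.3437, 0.0391]
tool_rot: [3.115, 0.399, 0.001]
force: [0.5, -0.1, -1.1]
gripper_width: -0.0001
gripper_force: 0.0
```

View pics/w3.png

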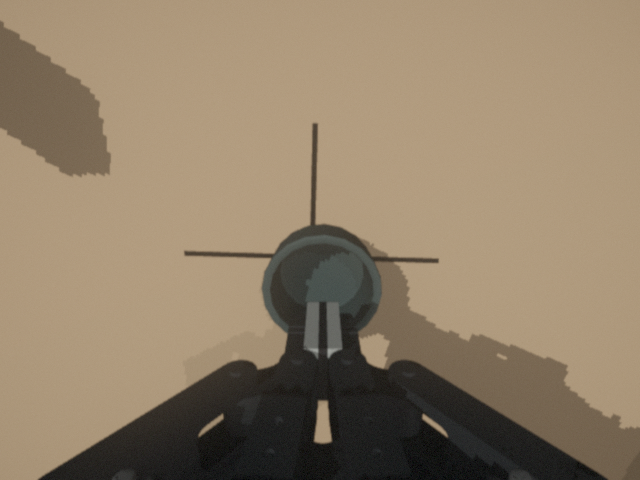

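The grip missed: the fingers closed just behind the dish at (323,330), and the dish still stands upright at (323,285). I raise, open and measure again.

```bash
python3 -m handwheel '[[0,0,0.2,0],[0,0,0.4,0],[0,0,0.4,0],[0,0,0.4,0]]' 1
python3 - <<'E'
from h import *
s=shot('wrist','w4');im=s['image'];x=sense();print(x['eef_pos'],x['tool_rot'])
g=im.astype(int); m=((g[...,2]>=g[...,0])&(g.sum(2)>60)).astype('u1'); m[330:]=0
n,l,st,c=cv2.connectedComponentsWithStats(m)
for i in range(1,n):
    if st[i,4]>300: print(st[i],c[i])
a=cv2.resize(im[100:340,160:480],None,fx=2.3,fy=2.3,interpolation=3)
cv2.imwrite('pics/w4c.png',a[:,:,::-1])
E
```

```text
t: 4.3
eef_pos: [0.4766, -0.3441, 0.1398]
tool_rot: [3.114, 0.399, 0.003]
force: [-0.0, 0.3, -0.2]
gripper_width: 0.0583
gripper_force: 0.0
[ 0.47562641 -0.34311515  0.13786379] [-3.11545077e+00 -3.99043845e-01  7.48549603e-04]
[  0   0  20  49 353] [ 6.57507082 22.74504249]
```

View pics/w4c.png

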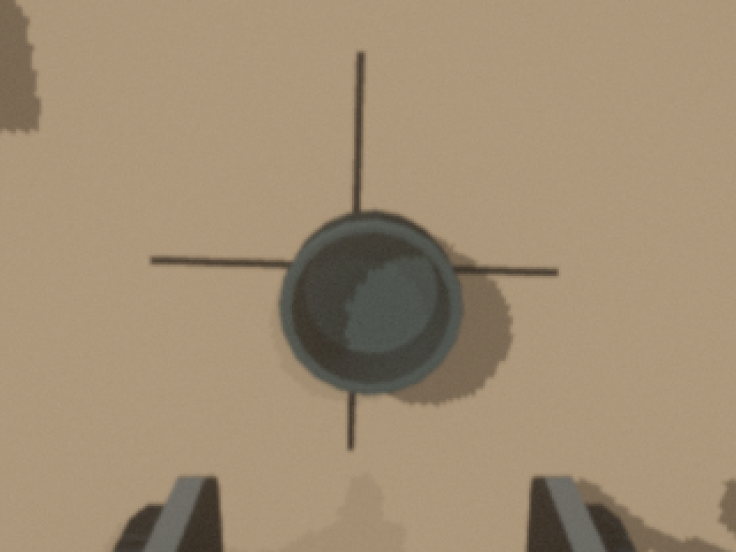

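The crop shows the rim centred at (371,304), which is full-image (321.3,232), and the cross ends at crop (361,53), (350,449), (151,260) and (558,272).

Run:
```python
from h import *
f='w4'; k=lambda p:(160+p[0]/2.3,100+p[1]/2.3)
E=[ray(f,*k(p),0)[:2] for p in[(361,53),(350,449),(151,260),(558,272)]]
A=np.c_[E[1]-E[0],E[2]-E[3]];t=np.linalg.solve(A,E[2]-E[0]);m=E[0]+A[:,0]*t[0]
print('mark',m,[np.linalg.norm(e-m).round(4) for e in E]); print('dish',ray(f,*k((371,304)),.034), ray(f,*k((279,304)),.034)-ray(f,*k((463,304)),.034))
s=sense();p=s['eef_pos'];print(p)
from scipy.spatial.transform import Rotation as R
r=R.from_rotvec(s['tool_rot']).as_matrix();print(r.round(3)); d=np.load('pics/w4.npz')['T'];print('cam in tool',(r.T@(d[:3,3]-p)).round(4),(r.T@d[:3,:3]).round(4))
for z in(0,.008,.017,.034):print(z,proj(f,[p[0],p[1],z]))
for z in (.0,-.019): print('tcp px',proj(f,p+r[:,2]*z))
```

```text
mark [ 0.47984112 -0.33526836] [np.float64(0.0763), np.float64(0.0769), np.float64(0.0769), np.float64(0.0769)]
dish [ 0.47698346 -0.34225993  0.034     ] [-0.01585059  0.06071954  0.        ]
[ 0.47562641 -0.34311515  0.13786379]
[[ 0.968  0.252 -0.001]
 [ 0.252 -0.968  0.001]
 [-0.    -0.001 -1.   ]]
cam in tool [ 0.0854 -0.0004 -0.1687] [[ 1.200e-03  9.450e-01  3.271e-01]
 [ 1.000e+00 -2.000e-04 -3.000e-03]
 [-2.700e-03  3.271e-01 -9.450e-01]]
0 [321.89701904 222.39214066]
0.008 [321.90243078 224.91448435]
0.017 [321.90884331 227.9032893 ]
0.034 [321.92199829 234.03466554]
tcp px [322.05136965 294.33308315]
tcp px [322.12162607 312.91039922]
```

Run:
```python
from h import *
# tool frame at w2, w3, w4: tool x=(.968,.252,0), y=(.252,-.968,0), z down
X=np.array([.968,.252,0]);Y=np.array([.252,-.968,0]);Z=np.array([0,0,-1.])
for f,p,w in(('w2',[.4765,-.3438,.006],.055),('w3',[.4762,-.3437,.0391],0),('w4',[.4756,-.3431,.1379],.0584)):
  for h in(0,-.01,-.02,-.03,-.04,-.05):
    print(f,h,[proj(f,np.array(p)+X*x+Y*(-w/2)+Z*h).round(0).tolist() for x in(-.011,0,.011)])
# TCP from w4 image: gripper colour profile on row scan
im=cv2.imread('pics/w3.png');print(im[290:365:5,312].tolist());print(im[240:300:6,150:300:150].tolist() and '')
im=cv2.imread('pics/w4.png');print(sense()['gripper_width'])
```

```text
w2 0 [[271.0, 314.0], [271.0, 295.0], [270.0, 275.0]]
w2 -0.01 [[269.0, 324.0], [268.0, 304.0], [267.0, 284.0]]
w2 -0.02 [[266.0, 336.0], [265.0, 315.0], [263.0, 293.0]]
w2 -0.03 [[263.0, 348.0], [261.0, 327.0], [260.0, 304.0]]
w2 -0.04 [[259.0, 363.0], [257.0, 340.0], [256.0, 316.0]]
w2 -0.05 [[255.0, 379.0], [253.0, 355.0], [251.0, 330.0]]
w3 0 [[324.0, 314.0], [324.0, 295.0], [324.0, 275.0]]
w3 -0.01 [[324.0, 324.0], [324.0, 304.0], [325.0, 284.0]]
w3 -0.02 [[325.0, 336.0], [325.0, 315.0], [325.0, 293.0]]
w3 -0.03 [[325.0, 348.0], [325.0, 327.0], [325.0, 304.0]]
w3 -0.04 [[325.0, 363.0], [325.0, 340.0], [325.0, 316.0]]
w3 -0.05 [[325.0, 379.0], [325.0, 355.0], [325.0, 330.0]]
w4 0 [[266.0, 313.0], [265.0, 294.0], [264.0, 275.0]]
w4 -0.01 [[264.0, 323.0], [262.0, 304.0], [261.0, 283.0]]
w4 -0.02 [[260.0, 335.0], [259.0, 314.0], [258.0, 293.0]]
w4 -0.03 [[257.0, 347.0], [255.0, 326.0], [254.0, 303.0]]
w4 -0.04 [[253.0, 361.0], [251.0, 339.0], [249.0, 315.0]]
w4 -0.05 [[248.0, 377.0], [246.0, 354.0], [244.0, 329.0]]
[[80, 84, 76], [78, 83, 76], [78, 81, 74], [99, 104, 104], [101, 107, 105], [101, 107, 104], [102, 106, 107], [101, 107, 105], [101, 106, 105], [101, 105, 105], [102, 106, 104], [102, 106, 106], [132, 137, 135], [37, 37, 41], [37, 38, 42]]

0.065462355770505
```

The geometry (pad pixel scale and row, plus contact on the rim top) shows the fingertips about 30 mm above the reported TCP when shut and about 43 mm when open. The dish is centred, so the grip was simply too high. I go lower in small steps, watching the force.

```bash
python3 -m handwheel '[[0.005,0.003,-0.2,0],[0.005,0.003,-0.4,0],[0.005,0.003,-0.52,0],[0.005,0.003,-0.53,0],[0.005,0.003,-0.53,0]]' 1;  python3 -m handwheel '[[0,0,-0.01,0],[0,0,-0.02,0],[0,0,-0.03,0],[0,0,-0.04,0],[0,0,-0.04,0]]'
```

```text
t: 4.85
eef_pos: [0.4762, -0.3416, 0.0045]
tool_rot: [-3.113, -0.399, 0.003]
force: [0.2, -0.6, 0.2]
gripper_width: 0.0853
gripper_force: 0.0
t: 5.35
eef_pos: [0.4771, -0.3426, -0.0041]
tool_rot: [-3.116, -0.399, 0.0]
force: [0.6, 0.7, -0.6]
gripper_width: 0.0853
gripper_force: 0.0
```

```bash
python3 -m handwheel '[[0,0,-0.015,0],[0,0,-0.03,0],[0,0,-0.045,0],[0,0,-0.06,0],[0,0,-0.06,0]]'; python3 -m handwheel '[[0,0,0,0],[0,0,0,0],[0,0,0,0]]' 0.4 25
python3 -m handwheel '[[0,0,0,0],[0,0,0,0],[0,0,0,0]]' 0.4 25
```

```text
t: 5.85
eef_pos: [0.4767, -0.3422, -0.0199]
tool_rot: [-3.115, -0.399, 0.001]
force: [-0.3, 0.2, -0.4]
gripper_width: 0.0855
gripper_force: 0.0
t: 6.15
eef_pos: [0.4774, -0.343, -0.0184]
tool_rot: [3.116, 0.399, 0.0]
force: [-1.0, 0.6, 3.8]
gripper_width: 0.0633
gripper_force: 27.5
t: 6.45
eef_pos: [0.4774, -0.343, -0.0184]
tool_rot: [3.115, 0.399, 0.0]
force: [-2.4, 0.8, 6.7]
gripper_width: 0.0634
gripper_force: 27.6
```

Gripped at 63.4 mm, which is the rim. Lifting.

```bash
python3 -m handwheel '[[0,0,0.02,0],[0,0,0.06,0],[0,0,0.12,0],[0,0,0.2,0],[0,0,0.24,0]]' - 35; python3 -m handwheel '[[0,0,0.12,0],[0,0,0.24,0],[0,0,0.36,0],[0,0,0.48,0],[0,0,0.6,0]]';  python3 -m handwheel '[[0,0,0.08,0],[0,0,0.14,0],[0,0,0.14,0]]'
python3 - <<'E'
from h import *
s=shot('wrist','w5');cv2.imwrite('pics/w5c.png',s['image'][:,:,::-1])
print('jar',ray('top1',167,254,.05))
E
```

```text
t: 6.95
eef_pos: [0.4783, -0.3438, 0.0438]
tool_rot: [3.113, 0.399, 0.004]
force: [-0.5, -0.8, -0.7]
gripper_width: 0.0632
gripper_force: 38.7
t: 7.45
eef_pos: [0.477, -0.3425, 0.1927]
tool_rot: [3.116, 0.399, 0.001]
force: [0.8, -0.2, -1.5]
gripper_width: 0.0629
gripper_force: 39.0
t: 7.75
eef_pos: [0.4781, -0.3437, 0.2287]
tool_rot: [3.112, 0.399, 0.004]
force: [0.1, 0.2, -1.9]
gripper_width: 0.0628
gripper_force: 39.1
jar [0.46953334 0.33200562 0.05      ]
```

View pics/w5.png

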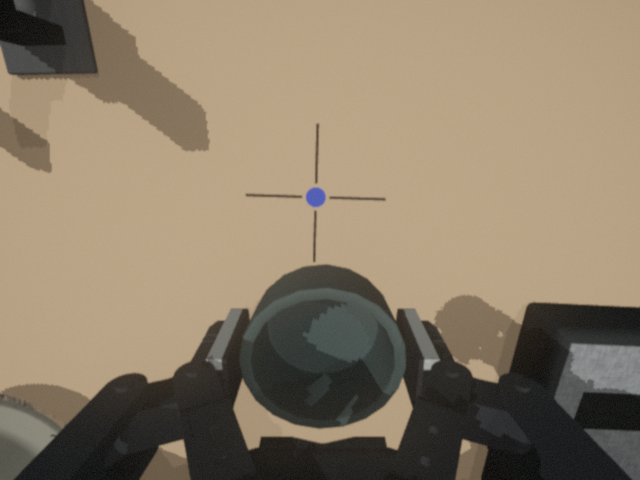

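The dish is held upright and the blue dot is visible at (316,197). I measure it and carry the dish over.

```bash
cat >> h.py <<'E'
def dot(fn):
    g=cv2.imread(f'pics/{fn}.png').astype(int); m=((g[...,0]>g[...,2]+60)).astype('u1')
    n,l,st,c=cv2.connectedComponentsWithStats(m); i=1+np.argmax(st[1:,4]); return c[i],st[i],ray(fn,*c[i],0)
E
python3 -c "
from h import *
print(dot('w5'))"
python3 -m handwheel '[[0.01,0.08,0,0],[0.03,0.22,0,0],[0.05,0.38,0,0],[0.06,0.54,0,0],[0.08,0.7,0,0]]'; python3 -m handwheel '[[0.02,0.16,0,0],[0.03,0.32,0,0],[0.05,0.48,0,0],[0.06,0.64,0,0],[0.07,0.8,0,0]]'; python3 -m handwheel '[[0.01,0.16,0,0],[0.02,0.32,0,0],[0.02,0.48,0,0],[0.02,0.58,0,0],[0.02,0.62,0,0]]';python3 -m handwheel '[[0,0,0,0],[0,0,0,0]]'
```

```text
(array([315.46816479, 196.72284644]), array([307, 188,  18,  18, 267], dtype=int32), array([ 0.48000618, -0.33496825,  0.        ]))
t: 8.3
eef_pos: [0.4959, -0.1646, 0.224]
tool_rot: [-3.114, -0.399, 0.004]
force: [0.4, -0.8, -1.4]
gripper_width: 0.0629
gripper_force: 39.1
t: 8.8
eef_pos: [0.513, 0.035, 0.2241]
tool_rot: [-3.115, -0.4, 0.005]
force: [1.4, -0.4, -1.3]
gripper_width: 0.0628
gripper_force: 39.1
t: 9.3
eef_pos: [0.5175, 0.1902, 0.224]
tool_rot: [-3.115, -0.404, 0.006]
force: [-0.5, -0.3, -1.5]
gripper_width: 0.0633
gripper_force: 39.1
t: 9.5
eef_pos: [0.5191, 0.1867, 0.2251]
tool_rot: [3.116, 0.399, -0.003]
force: [0.3, -0.2, -1.0]
gripper_width: 0.0629
gripper_force: 39.1
```

```bash
python3 -m handwheel '[[0,0,-0.1,0],[0,0,-0.24,0],[0,0,-0.4,0],[0,0,-0.56,0],[0,0,-0.68,0]]';python3 -m handwheel '[[0,0,-0.08,0],[0,0,-0.14,0],[0,0,-0.18,0],[0,0,-0.2,0],[0,0,-0.2,0]]'; python3 -m handwheel '[[0,0,-0.005,0],[0,0,-0.01,0],[0,0,-0.015,0],[0,0,-0.02,0],[0,0,-0.02,0]]'
```

```text
t: 10.0
eef_pos: [0.5183, 0.1855, 0.0532]
tool_rot: [3.116, 0.396, -0.005]
force: [0.3, 0.1, -1.7]
gripper_width: 0.0628
gripper_force: 39.1
t: 10.5
eef_pos: [0.5199, 0.1871, 0.006]
tool_rot: [3.116, 0.399, 0.0]
force: [-0.4, -0.2, -1.2]
gripper_width: 0.063
gripper_force: 39.1
t: 11.0
eef_pos: [0.5195, 0.1874, 0.0009]
tool_rot: [-3.116, -0.399, 0.0]
force: [-0.3, -0.4, -1.5]
gripper_width: 0.0627
gripper_force: 39.1
```

```bash
for i in 1; do python3 -m handwheel '[[0,0,-0.004,0],[0,0,-0.008,0],[0,0,-0.012,0],[0,0,-0.016,0],[0,0,-0.02,0]]'; python3 -m handwheel '[[0,0,-0.004,0],[0,0,-0.008,0],[0,0,-0.008,0]]'; done
```

```text
t: 11.5
eef_pos: [0.5197, 0.1873, -0.0042]
tool_rot: [-3.116, -0.399, 0.0]
force: [0.1, -0.2, -0.8]
gripper_width: 0.0627
gripper_force: 39.1
t: 11.8
eef_pos: [0.5195, 0.1873, -0.0062]
tool_rot: [-3.116, -0.399, 0.001]
force: [0.0, 0.5, -1.2]
gripper_width: 0.0631
gripper_force: 39.1
```

```bash
python3 -m handwheel '[[0,0,-0.004,0],[0,0,-0.008,0],[0,0,-0.008,0]]'; python3 -m handwheel '[[0,0,-0.004,0],[0,0,-0.004,0],[0,0,-0.004,0]]'
```

```text
t: 12.1
eef_pos: [0.5197, 0.1873, -0.0081]
tool_rot: [-3.116, -0.399, 0.0]
force: [0.6, -0.1, -2.1]
gripper_width: 0.0629
gripper_force: 39.1
t: 12.4
eef_pos: [0.5198, 0.1874, -0.0083]
tool_rot: [3.116, 0.399, -0.0]
force: [-2.6, 0.1, 4.8]
gripper_width: 0.0627
gripper_force: 39.5
```

Contact is at +4.8 N, at the expected height. Releasing gently and rising.

```bash
python3 -m handwheel '[[0,0,0,0],[0,0,0,0],[0,0,0,0]]' 0.62; python3 -m handwheel '[[0,0,0,0],[0,0,0,0],[0,0,0,0]]' 1; python3 -m handwheel '[[0,0,0.06,0],[0,0,0.16,0],[0,0,0.34,0],[0,0,0.54,0],[0,0,0.74,0]]'; python3 -m handwheel '[[0,0,0.2,0],[0,0,0.32,0],[0,0,0.32,0]]'
python3 - <<'E'
from h import *
shot('wrist','w6');shot('scene','s6')
g=cv2.imread('pics/w6.png')
g2=cv2.imread('pics/s6.png'); 
a=cv2.resize(g2[200:440,240:540],(400,320));c=np.zeros((480,800,3),'u1');c[:300,:400]=cv2.resize(g,(400,300));c[:480,400:]=cv2.resize(g2[200:440,300:500],(400,480),interpolation=3);cv2.imwrite('pics/c6.png',c)
E
```

```text
t: 12.7
eef_pos: [0.5198, 0.1873, -0.0091]
tool_rot: [-3.116, -0.399, -0.0]
force: [0.2, 0.6, -0.1]
gripper_width: 0.0694
gripper_force: 0.0
t: 13.0
eef_pos: [0.5196, 0.1873, -0.0091]
tool_rot: [-3.116, -0.399, 0.0]
force: [0.4, 0.3, -0.1]
gripper_width: 0.0853
gripper_force: 0.0
t: 13.5
eef_pos: [0.5193, 0.1873, 0.1789]
tool_rot: [-3.116, -0.399, -0.001]
force: [1.0, 0.0, -1.4]
gripper_width: 0.0857
gripper_force: 0.0
t: 13.8
eef_pos: [0.5227, 0.1878, 0.2637]
tool_rot: [-3.116, -0.399, -0.02]
force: [0.4, 0.0, 0.8]
gripper_width: 0.0854
gripper_force: 0.0
```

View pics/c6.png

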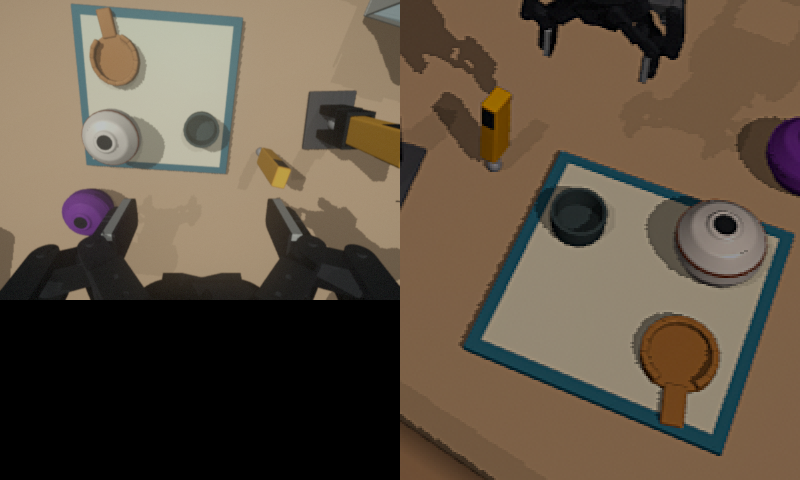

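The dish stands upright and wholly on the tile (wrist inset (201,130), scene inset (578,217)), and the jar and spoon rest are untouched. Next I move above the large probe and measure its top by colour.

```bash
python3 -m handwheel '[[0.05,-0.18,0,0],[0.1,-0.38,0,0],[0.16,-0.58,0,0],[0.22,-0.78,0,0],[0.27,-0.92,0,0]]'; python3 -m handwheel '[[0,0,0,0],[0,0,0,0],[0,0,0,0]]'
python3 - <<'E'
from h import *
def top(fn,roi=None):
    g=cv2.imread(f'pics/{fn}.png'); h=cv2.cvtColor(g,cv2.COLOR_BGR2HSV)
    m=((h[...,0]>18)&(h[...,0]<32)&(h[...,1]>200)&(h[...,2]>90)).astype('u1')
    n,l,st,c=cv2.connectedComponentsWithStats(m)
    for i in range(1,n):
        if st[i,4]>80:
            cn=cv2.findContours((l==i).astype('u1'),0,2)[0][0]; v=h[...,2][l==i]
            print(fn,st[i],c[i],np.percentile(v,[10,50,90]),cv2.approxPolyDP(cn,2.5,True)[:,0].tolist())
s=shot('wrist','w7'); shot('top','t7'); top('w7');top('top1');top('t7'); x=sense();print(x['eef_pos'],x['tool_rot'])
for z in (.192,): print([proj('w7',[.589+a,-.043+b,z]).round(1).tolist() for a,b in((0,0),(.02,.005),(-.02,-.005),(-.004,.0135),(.004,-.0135))])
cv2.imwrite('pics/w7c.png',s['image'][:,:,::-1])
E
```

```text
t: 14.4
eef_pos: [0.5861, -0.0448, 0.2537]
tool_rot: [-3.115, -0.397, 0.006]
force: [1.3, 1.0, 0.2]
gripper_width: 0.0854
gripper_force: 0.0
t: 14.7
eef_pos: [0.5863, -0.0415, 0.2548]
tool_rot: [-3.115, -0.4, 0.003]
force: [0.2, 0.5, -0.8]
gripper_width: 0.0852
gripper_force: 0.0
top1 [339 176  21  34 417] [347.75059952 189.93285372] [122. 182. 183.] [[351, 176], [340, 181], [343, 209], [346, 200], [359, 196]]
top1 [289 231  11  17 172] [293.95348837 238.6627907 ] [168.1 182.  184. ] [[290, 231], [289, 245], [299, 246], [298, 231]]
t7 [339 179  20  31 366] [347.54644809 191.01639344] [119. 178. 181.] [[344, 179], [340, 181], [339, 189], [343, 209], [345, 200], [358, 197], [355, 182]]
[ 0.58662231 -0.04117396  0.25549496] [-3.11511602e+00 -4.01968969e-01  1.39536141e-03]
[[327.4, 248.8], [328.0, 219.1], [327.0, 276.9], [306.5, 249.4], [348.4, 248.2]]
```

Run:
```python
from h import *
g=cv2.imread('pics/w7.png');h=cv2.cvtColor(g,cv2.COLOR_BGR2HSV)
print(h[249,[290,305,315,327,340,350,360]].tolist())
m=((h[...,0]>17)&(h[...,0]<33)&(h[...,1]>170)).astype('u1')
n,l,st,c=cv2.connectedComponentsWithStats(m)
for i in range(1,n):
    if st[i,4]>200:
        v=h[...,2];
        for nm,mm in(('all',l==i),('bright',(l==i)&(v>np.percentile(v[l==i],50)*.9))):
            cn=max(cv2.findContours(mm.astype('u1'),0,2)[0],key=cv2.contourArea);print(nm,st[i],cv2.minAreaRect(cn),cv2.approxPolyDP(cn,3,True)[:,0].tolist())
P=np.array([ray('top1',*p,.192)[:2] for p in((351,176),(340,179.5),(346,200.5),(359,196.5))]);print(P.mean(0),P)
```

```text
[[18, 76, 167], [18, 132, 166], [22, 167, 195], [22, 164, 196], [22, 166, 195], [18, 82, 127], [16, 84, 127]]
[ 0.58596109 -0.04282089] [[ 0.60904722 -0.04636204]
 [ 0.60209803 -0.02589412]
 [ 0.56240282 -0.03747577]
 [ 0.5702963  -0.06155164]]
```

Run:
```python
from h import *
g=cv2.imread('pics/w7.png');h=cv2.cvtColor(g,cv2.COLOR_BGR2HSV)
m=((h[...,0]>=20)&(h[...,0]<33)&(h[...,1]>145)).astype('u1')
n,l,st,c=cv2.connectedComponentsWithStats(m)
for i in range(1,n):
    if st[i,4]>200:
        v=h[...,2]
        for nm,mm in(('all',l==i),('bright',(l==i)&(v>185))):
            cn=max(cv2.findContours(mm.astype('u1'),0,2)[0],key=cv2.contourArea);r=cv2.minAreaRect(cn);print(nm,st[i],r,cv2.approxPolyDP(cn,3,True)[:,0].tolist())
            Q=np.array([ray('w7',*p,.192)[:2] for p in cv2.boxPoints(r)]);print(Q.mean(0),Q.round(4).tolist())
```

```text
all [ 305  218   41   60 2178] ((325.0, 247.5), (59.0, 40.0), 90.0) [[306, 220], [308, 275], [343, 275], [344, 221]]
[ 0.58891236 -0.04132308] [[0.6059, -0.0233], [0.6125, -0.0485], [0.5721, -0.0601], [0.5651, -0.0334]]
bright [ 305  218   41   60 2178] ((323.9999694824219, 248.0), (55.99999237060547, 35.99999237060547), 90.0) [[308, 220], [308, 275], [341, 275], [341, 221]]
[ 0.58845389 -0.04075076] [[0.6048, -0.0243], [0.6108, -0.047], [0.5723, -0.0578], [0.566, -0.0339]]
all [173 272  25  35 642] ((184.4300079345703, 288.989990234375), (22.061731338500977, 32.38549041748047), 8.130102157592773) [[178, 272], [173, 301], [192, 306], [197, 278]]
[0.53447602 0.04592007] [[0.5209, 0.0535], [0.5465, 0.0534], [0.548, 0.0386], [0.5224, 0.0382]]
bright [173 272  25  35 642] ((183.8699951171875, 289.40997314453125), (20.223257064819336, 31.112699508666992), 8.130102157592773) [[177, 273], [173, 301], [190, 306], [195, 277]]
[0.5340668  0.04625797] [[0.5211, 0.0532], [0.5457, 0.0532], [0.5471, 0.0395], [0.5224, 0.0391]]
```

Probe top centre is (0.589,-0.041), 42x27 mm and aligned with the jaws. The cradle probe is level with expectations, so I descend and grip.

```bash
python3 -m handwheel '[[0.009,0,-0.06,0],[0.009,0,-0.18,0],[0.009,0,-0.32,0],[0.009,0,-0.44,0],[0.009,0,-0.5,0]]'; python3 -m handwheel '[[0,0,-0.02,0],[0,0,-0.034,0],[0,0,-0.034,0],[0,0,-0.034,0]]';python3 -m handwheel '[[0,0,0,0],[0,0,0,0],[0,0,0,0]]' -0.15; python3 -m handwheel '[[0,0,0,0],[0,0,0,0],[0,0,0,0],[0,0,0,0]]' -0.5 40
```

```text
t: 15.3
eef_pos: [0.5869, -0.0412, 0.1266]
tool_rot: [-3.113, -0.4, 0.009]
force: [-0.0, -0.1, 0.5]
gripper_width: 0.0854
gripper_force: 0.0
t: 15.7
eef_pos: [0.5905, -0.0429, 0.124]
tool_rot: [3.115, 0.399, 0.004]
force: [-0.1, -0.1, 0.9]
gripper_width: 0.0852
gripper_force: 0.0
t: 16.0
eef_pos: [0.5896, -0.0427, 0.1228]
tool_rot: [3.116, 0.399, 0.001]
force: [-0.1, -0.2, 0.3]
gripper_width: 0.044
gripper_force: 0.0
t: 16.4
eef_pos: [0.5896, -0.0427, 0.1227]
tool_rot: [3.116, 0.399, 0.001]
force: [-0.1, 0.2, 1.9]
gripper_width: 0.0278
gripper_force: 39.6
```

Gripped at 27.8 mm. I lift straight up and refine the dot position from the clear top view.

```bash
python3 -c "
from h import *
print(dot('t7'))"
python3 -m handwheel '[[0,0,0.03,0],[0,0,0.08,0],[0,0,0.14,0],[0,0,0.22,0],[0,0,0.3,0]]'; python3 -m handwheel '[[0,0,0.08,0],[0,0,0.14,0],[0,0,0.16,0],[0,0,0.16,0],[0,0,0.16,0]]'
```

```text
(array([135.16370107, 191.04270463]), array([129, 169,  18,  75, 281], dtype=int32), array([0.61348466, 0.42467057, 0.        ]))
t: 16.9
eef_pos: [0.5895, -0.0428, 0.1993]
tool_rot: [3.116, 0.399, 0.001]
force: [-0.1, -0.6, -2.3]
gripper_width: 0.0278
gripper_force: 39.3
t: 17.4
eef_pos: [0.5888, -0.0426, 0.2364]
tool_rot: [-3.115, -0.399, 0.003]
force: [-0.4, -0.2, -3.1]
gripper_width: 0.0274
gripper_force: 39.4
```

```bash
python3 -m handwheel '[[-0.03,-0.08,0,0],[-0.09,-0.22,0,0],[-0.15,-0.38,0,0],[-0.21,-0.54,0,0],[-0.27,-0.7,0,0]]'; python3 -m handwheel '[[-0.06,-0.16,0,0],[-0.12,-0.32,0,0],[-0.16,-0.42,0,0],[-0.17,-0.47,0,0],[-0.17,-0.47,0,0]]';python3 -m handwheel '[[0,0,-0.1,0],[0,0,-0.2,0],[0,0,-0.28,0],[0,0,-0.3,0],[0,0,-0.3,0]]'
python3 - <<'E'
from h import *
for c in('wrist','top','scene'):
    s=shot(c,c[0]+'8'); g=s['image'].astype(int); print(c)
    m=((g[...,2]>g[...,0]+60)&(g[...,2]>g[...,1]+40)).astype('u1')
    n,l,st,cc=cv2.connectedComponentsWithStats(m)
    for i in range(1,n):
        if st[i,4]>20: print(st[i],cc[i],ray(c[0]+'8',*cc[i],0))
    print('expected',proj(c[0]+'8',[.48,-.335,0]))
p=sense()['eef_pos'];print(p)
w=cv2.imread('pics/w8.png');sc=cv2.imread('pics/s8.png')
u,v=proj('s8',[p[0],p[1],.05]).astype(int);print(u,v)
c=np.zeros((600,800,3),'u1');c[:300,:400]=cv2.resize(w,(400,300));q=sc[max(v-75,0):v+75,u-50:u+50];c[:,400:]=cv2.resize(q,(400,600),interpolation=3);
t=cv2.imread('pics/t8.png');u,v=proj('t8',[.48,-.335,0]).astype(int);c[300:,:400]=cv2.resize(t[v-38:v+37,u-50:u+50],(400,300),interpolation=3);cv2.imwrite('pics/c8.png',c)
E
```

```text
t: 17.9
eef_pos: [0.5205, -0.2185, 0.236]
tool_rot: [-3.114, -0.399, 0.003]
force: [0.0, -1.3, -2.4]
gripper_width: 0.0275
gripper_force: 39.6
t: 18.4
eef_pos: [0.4787, -0.3359, 0.2363]
tool_rot: [-3.115, -0.396, 0.002]
force: [0.5, 1.2, -2.1]
gripper_width: 0.0273
gripper_force: 39.7
t: 18.9
eef_pos: [0.4795, -0.3334, 0.1615]
tool_rot: [-3.114, -0.401, 0.002]
force: [0.3, 0.1, -2.0]
gripper_width: 0.0275
gripper_force: 39.7
wrist
[315 205  22  20 363] [325.68870523 214.68044077] [ 0.48026164 -0.33481293  0.        ]
expected [325.81067651 214.99466133]
top
[391 105   8  13  79] [394.53164557 111.50632911] [ 0.8037426  -0.15254373  0.        ]
[476 252   8  10  59] [479.27118644 256.18644068] [ 0.47984457 -0.33557107  0.        ]
expected [479.00512306 256.11089817]
scene
[221 205   8   6  38] [224.44736842 207.73684211] [ 0.48233698 -0.3362489   0.        ]
expected [225.40249685 207.39847908]
[ 0.48042074 -0.33542009  0.16409583]
222 194
```

View pics/c8.png

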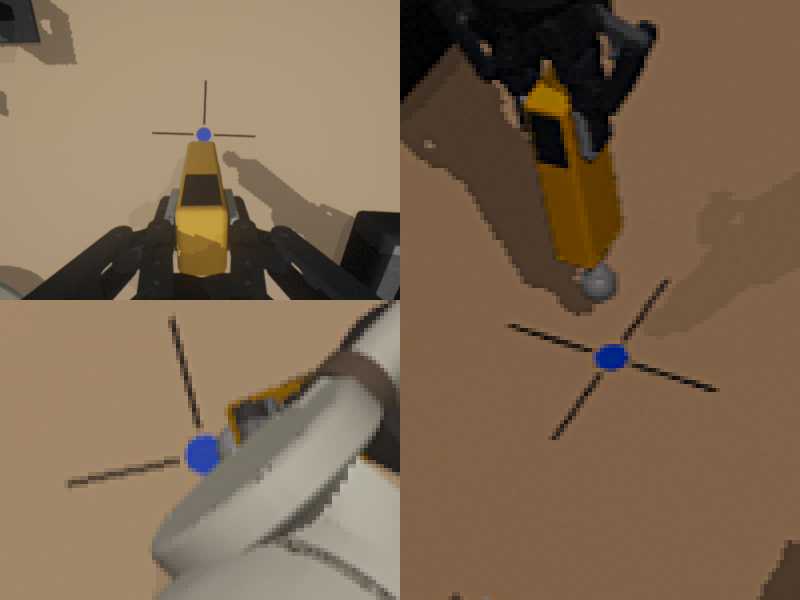

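The probe hangs upright with its ball above the dot. In the scene inset the ball is at (598,282) and the dot at (611,357), which are full-image (221.5,189.5) and (224.5,207.7). I check the ball offset before pressing.

Run:
```python
from h import *
p=sense()['eef_pos'];zb=.016+p[2]-.1227
u0,v0=222-50,194-75
print(p,zb,'ball',ray('s8',u0+198/4,v0+282/4,zb+.012),'dot',ray('s8',224.45,207.74,0))
# wrist: probe top-face corners (crop*1.6), z of top = ball bottom + .176
zt=zb+.176
print('top',[ray('w8',a*1.6,b*1.6,zt)[:2].round(4).tolist() for a,b in((177,206),(229,206),(178,272),(226,272))])
```

```text
[ 0.48042074 -0.33542009  0.16409583] 0.05739582593501222 ball [ 0.48226568 -0.33343208  0.06939583] dot [ 0.48234146 -0.33623577  0.        ]
top [[0.5006, -0.3148], [0.507, -0.339], [0.4606, -0.3244], [0.4673, -0.3495]]
```

```bash
python3 -m handwheel '[[-0.005,-0.009,-0.06,0],[-0.005,-0.009,-0.12,0],[-0.005,-0.009,-0.18,0],[-0.005,-0.009,-0.21,0],[-0.005,-0.009,-0.21,0]]'; python3 -m handwheel '[[0,0,0,0],[0,0,0,0],[0,0,0,0]]'; python3 -c "
from h import *
print(np.mean([ (sense()['eef_pos']) for _ in range(1)],0),sense()['force'])"; python3 -m handwheel '[[0,0,-0.004,0],[0,0,-0.008,0],[0,0,-0.012,0],[0,0,-0.012,0],[0,0,-0.012,0]]'
```

```text
t: 19.55
eef_pos: [0.4772, -0.3364, 0.1077]
tool_rot: [-3.113, -0.399, 0.003]
force: [-0.8, 0.4, -2.2]
gripper_width: 0.0276
gripper_force: 39.7
t: 19.85
eef_pos: [0.4786, -0.3378, 0.1107]
tool_rot: [3.115, 0.399, 0.001]
force: [0.6, -0.0, -1.8]
gripper_width: 0.0277
gripper_force: 39.7
[ 0.47855515 -0.3378202   0.11074182] [ 0.60704148 -0.02488599 -1.8181413 ]
t: 20.35
eef_pos: [0.4781, -0.3374, 0.1069]
tool_rot: [-3.116, -0.399, 0.0]
force: [-0.1, -0.1, -2.5]
gripper_width: 0.0277
gripper_force: 39.8
```

```bash
python3 -m handwheel '[[0,0,-0.004,0],[0,0,-0.008,0],[0,0,-0.008,0],[0,0,-0.008,0]]'; python3 -m handwheel '[[0,0,-0.004,0],[0,0,-0.008,0],[0,0,-0.008,0],[0,0,-0.008,0]]'
```

```text
t: 20.75
eef_pos: [0.4783, -0.3375, 0.1051]
tool_rot: [3.116, 0.399, 0.0]
force: [-0.3, 0.7, -0.8]
gripper_width: 0.0273
gripper_force: 40.0
t: 21.15
eef_pos: [0.4782, -0.3375, 0.1031]
tool_rot: [3.116, 0.399, 0.0]
force: [0.2, 0.3, -0.2]
gripper_width: 0.0279
gripper_force: 40.1
```

```bash
python3 -m handwheel '[[0,0,-0.003,0],[0,0,-0.006,0],[0,0,-0.009,0],[0,0,-0.009,0],[0,0,-0.009,0]]'; python3 -m handwheel '[[0,0,0,0],[0,0,0,0],[0,0,0,0]]'
python3 - <<'E'
from h import *
F=[];Z=[]
for i in range(4):
    s=shot('scene','s9') ; x=sense();F.append(x['force'][2]);Z.append(x['eef_pos'][2])
shot('wrist','w9');shot('top','t9');print(F,Z)
g=s['image'].astype(int);m=(g[...,2]>g[...,0]+60)&(g[...,2]>g[...,1]+40);ys,xs=np.where(m[195:215,210:240]);print('visible blue px',len(xs),xs.mean()+210,ys.mean()+195)
u,v=proj('s9',[.4803,-.335,.006]);a=s['image'][int(v)-10:int(v)+10,int(u)-10:int(u)+10]
print('\n'.join(' '.join('B' if p[2]>int(p[0])+50 else 'g' if abs(int(p[0])-int(p[2]))<25 else 'y' if int(p[0])>2.5*p[2] else '.' for p in r) for r in a))
E
```

```text
t: 21.65
eef_pos: [0.4783, -0.3375, 0.1008]
tool_rot: [3.116, 0.399, 0.0]
force: [0.4, 0.3, 1.6]
gripper_width: 0.0276
gripper_force: 40.2
t: 21.95
eef_pos: [0.4782, -0.3375, 0.1008]
tool_rot: [3.116, 0.399, 0.0]
force: [0.0, 0.3, 1.5]
gripper_width: 0.0275
gripper_force: 40.2
[np.float64(1.0996348862010077), np.float64(1.5782124217893374), np.float64(1.0339171782308136), np.float64(1.7873699736388384)] [np.float64(0.10076920021281457), np.float64(0.10076318088013966), np.float64(0.10076714292675888), np.float64(0.10074396705875013)]
visible blue px 18 224.11111111111111 209.0
y y y y y y y y y y y y y y . . . . . g
y y y y y y y y y y y y y . . . . . g .
y y y y y y y y y y y y y . . . . g . .
y y y y y y y y y y y y . . . . . g . .
y y y y y y y y y y y . . . . . g . . .
y y y y y y y y y y y g . . . g . . . .
. . y y y y y y y y g g g g g . . . . .
. . . . . . y y y . g g g g . . . . . .
. . . . . g g g g g g g g g . . . . . .
. . . . . g g g g g g g g g . . . . . .
g g . . . g g g g g g g g g . . . . . .
. . . g g g g g g g g g g . . . . . . .
. . . . . g B g g g g g g . g . . . . .
. . . . . g B B g g g . B B g . . . . .
. . . . . g B B B B B B B . . . . . . .
. . . . . . . B B B B B B . . g g g . .
. . . . . . . . g . . g . . . . . . g g
. . . . . . . . . . . . . . . . . . . .
. . . . . . g . . . . . . . . . . . . .
. . . . . g . . . . . . . . . . . . . .
```

The ball sits centred on the dot and the net push is about 3.6 N, with the head about 6 mm in and steady. Handing in.

```bash
python3 -c "
from workcell import job_done
print(job_done())"
```

```text
the job is handed in; nothing more can be done
None
```

The dish stands upright on the tile, and the probe is held upright on the blue dot pressing at about 3.5 N, head about half-way in; the job was handed in at about 22 s, verdict not shown.

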